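Turn and seat the pill dispenser lid

ROBOT

A 6-joint arm with a two-finger parallel gripper is mounted at the origin on the work surface. World frame = base frame: x ahead of the robot, y to its left, z up, the work surface at z = 0. Lengths are in m, angles in rad, forces in N, time in s.
With the tool pointing down it reaches from about 0.3 to 0.875 m from the base axis. Payload 4.2 kg.
Tool frame: the origin (TCP) lies midway between the tips of the shut fingers; the grasp point (between the pads) lies 19 mm behind it; z points along the fingers, y is the direction in which the jaws open and shut (so a half turn about z gives the same grasp; the last joint's range is limited). The gripper opens to 85 mm and grips with 20 to 120 N. Pads are 22 mm wide; open, the fingers measure 114 mm over their backs; the gripper's body (76 mm by 85 mm) begins 54 mm behind the grasp point. The pads swing forward as they close: fully open they stand 13 mm farther back than shut.
Start: joints at [-1.302, 0.32, 1.565, -0, 1.257, -0.02], TCP at [0.164, -0.551, 0.231] pointing down, gripper open.
Joint ranges: [-3.11, 3.11], [-0.84, 2.01], [0.21, 2.61], [-1.34, 4.49], [0.05, 2.63], [-2.56, 2.56]. Speed limits (rad/s): [2.57, 2.57, 3.14, 3.14, 3.14, 3.14].

INTERFACE

Orientations are given as a unit quaternion [x, y, z, w].
In Python, from plant import ctrl gives the robot as it stands.
- The arm moves only by the tool play_rows, never from a script. Its argument "moves" is a list of rows, each a list of 5 numbers: the closure, from -1 (fully open) to 1 (shut), then the shift along the tool's x, y, z in units of 30 mm (1.0 is 30 mm), then the turn about the tool's z in units of 10 degrees (1.0 is 10 degrees). A call has 1 to 8 rows; each row is the pose to reach, as a shift and turn from the pose measured when the call began, along the tool's axes at that moment; what a row does not reach only later rows make up. A row lasts 1/8 s, in which the tool goes at most 62.5 mm and 10.7 degrees, less where a joint would pass 70% of its speed; a pose out of reach is approached as far as the arm can. A call with a gripper value outside its range is refused whole. The fingers move at their own pace and stop on an object; "squeeze" is the grip in N (left out, the last holds). Time passes only in rows, so rows that repeat a pose let the fingers close. It gives the time, the measured TCP pose, the force and the opening at its end, in the units of the state.
- ctrl.observe(): the state, without advancing time (a new reading comes with each control period).
- ctrl.grab_frame(name): name is "scene" or "top" or "wrist"; returns a dict with "frame" (420x560x3 uint8, red, green, blue), "fovy" (degrees; the focal length in pixels is half the picture's height over the tangent of half this angle, whatever the lens; pixels are square), "cx", "cy" (the principal point, pixels), "k1" (the pictures are not rectified: a ray, as slopes to the right and down, at radius r is drawn at 1 + k1 r^2 times it, then the intrinsics apply), "extrinsics" (4x4, takes a point from world to camera coordinates); the wrist camera has in their place "mount" (4x4, takes a point from camera to tool coordinates, whose origin is the TCP and whose axes are the flange's). Camera axes: x right, y down, z forward; pixel columns grow to the right and rows downward; lengths in m; the calibration is good to about 2 mm. A picture is of the moment at which its call begins: read the wrist's pose just before it. There is no depth.
- ctrl.finish_job(): hands the job in, once; it reports no verdict.
The state is a dict: "time": time; "joint_positions": joint angles; "qd": joint speeds; "effort": joint torques, N m; "eef_pos": TCP position; "ee_rot": TCP orientation; "ft_force": force on the tool from outside, world axes, zero at the start; "torque": the same for the moment, N m; "width": finger opening in m.
Only numpy, scipy, OpenCV 4.12 (cv2) and the standard library are available. Lean on these libraries where they do the work, as an engineer would, in place of code of your own. Each camera call takes 0.05 s, during which the arm holds its last target.

TASK

The round grey lid of the pill dispenser sits proud of its housing because its notch is not over the steel pin. With a fingertip, without pinching or lifting anything, push the lid round by its rib, either way, until the notch in its rim stands over the pin, then press the lid fully down onto the housing and come away. Do not press the dispenser's button, and leave the other things on the ledge where they are.

Things in the scene. Friction and masses are not known exactly. Their poses are not given: they have to be found in the camera images.
- lid_centre (a point): centre of the lid's upper face, on the vertical axis it turns about. The lid is a plain grey plastic disc, 140 mm in diameter and 8 mm thick, on the round black housing (176 mm in diameter, flat top 55 mm above the ledge). At the start this point is 70 mm above the ledge and the lid's underside 7 mm above the housing's flat top; seated, this point is 63 mm above the ledge. A thin dark pad, 28 mm wide, marks the centre
- rib_mid (a point): centre of the rib on the lid's upper face: an upright radial bar 28 mm long (32 to 60 mm from the lid's axis), 8 mm thick, 16 mm high above the lid's face, of the same grey plastic. It lies exactly opposite the notch and turns with the lid. This point is 46 mm from the axis and 8 mm above the lid's face
- notch_mid (a point): middle of the mouth of the notch, at the level of the lid's underside, 70 mm from the axis. The notch is a gap cut through the lid's rim, open outward, about 19 mm wide at the mouth and 10 mm deep radially; it is the only one
- pin_top (a point): centre of the top of the locating pin: a fixed upright steel pin, 10 mm in diameter and 6 mm high, standing on the housing's flat top 70 mm from the lid's axis, so that its outer half and a flat steel foot (10 mm wide, reaching outward to 86 mm from the axis) show beyond the lid's rim. The pin stops the lid 1 to 2 mm down unless the notch is over it; it passes the notch when the lid is within about 0.06 rad of the right angle
- lid (a joint): turning angle of the lid about its vertical axis, rad, counter-clockwise seen from above positive. 0: the notch is opposite the pin (rib on the pin's side). +3.14 or -3.14: the notch is over the pin. Stops at -3.7 and 3.7. It has a light friction (0.06 N m, about 1.3 N at the rib) and stays where it is left
- lid_hub (a joint): how far the lid is pressed down from its start height, m: 0 at the start, 0.007 fully down on the housing; negative if it is lifted. A push fit: it takes about 5 N to move and stays where it is left
- button (a joint): travel of the dispenser's push button, m: 0 free, 0.004 fully pressed. A black round button 22 mm in diameter, about 56 mm above the ledge, on the low lobe of the housing opposite the pin, about 118 mm from the lid's axis. Pressing it would drop a dose: leave it alone
- ring_cone: white ceramic ring cone, 76 mm high, foot 68 mm in diameter, upright; it stands loose on the ledge and must be left where it is. Origin: centre of its underside
- magnifier: hand magnifier lying flat, round lens 76 mm across, 85 mm black handle; loose, to be left where it is. Origin: under the lens centre; x points along the handle
- hair_clip: stainless hair clip lying flat, 62 x 12 x 10 mm; it stands loose on the ledge and must be left where it is. Origin: centre of its underside; x along its length
- comb: red acrylic comb lying flat, 150 x 36 x 5 mm; it stands loose on the ledge and must be left where it is. Origin: centre of its underside; x along its length
- cream_jar: small closed white jar, 54 mm in diameter, 42 mm high; it stands loose on the ledge and must be left where it is. Origin: centre of its underside
- tumbler: green glass tumbler, 72 mm in diameter, 95 mm high; it stands loose on the ledge and must be left where it is. Origin: centre of its underside

How it is judged:
By the outcome, as a careful person would: the job done as asked, in the order asked, and still so for the second after the job is handed in, with the robot touching nothing.
It also fails if it takes over 48 s, if anything falls off the work surface, if the arm or the gripper's body presses on something with over 40 N, if the wrist force passes 120 N, or if a joint passes its speed limit or range.

## Working session

There is one attempt and no reset: what is moved stays moved. The work goes in short steps, Python scripts to look and compute and a tool call to move; the robot and the scene stay as the last step left them, time stands still between calls to the robot, and variables do not carry over. Pictures are saved under pics/ and viewed, and the job is handed in when it is done.

Besides the shell and the picture viewer there is one more tool, called by a JSON object that holds its "op" and its "data", one argument or row to a line. play_rows: Moves the arm, as the interface text tells. Its arguments: {"type":"object","properties":{"moves":{"type":"array","items":{"type":"array","items":{"type":"number"}}},"squeeze":{"type":"number"}},"required":["moves"]}

```bash
mkdir -p pics; ls
python3 - <<'E'
from plant import ctrl
import cv2
s=ctrl.observe(); print(s)
for n in ["scene","top","wrist"]:
    f=ctrl.grab_frame(n); cv2.imwrite(f"pics/{n}0.png",f["frame"][:,:,::-1]); print(n,{k:v for k,v in f.items() if k!="frame"})
E
```

```text
pics
{'time': 0.0, 'joint_positions': array([-1.30200371e+00,  3.20299261e-01,  1.56568463e+00,  9.29328176e-06,
        1.25739265e+00, -2.00114975e-02]), 'qd': array([-6.62826934e-04, -5.96583323e-05,  8.60598002e-04, -5.39727943e-05,
       -3.46059600e-04, -4.01530606e-04]), 'effort': array([-7.09761553e-04, -4.15528750e+01, -2.34164196e+01,  4.36361211e-05,
        8.07642558e-03, -8.59856527e-06]), 'eef_pos': array([ 0.1636336 , -0.55072633,  0.23047585]), 'ee_rot': array([ 9.89591940e-01,  1.43899256e-01, -1.06279075e-04, -8.85604152e-04]), 'ft_force': array([ 0.35735423, -0.26203231, -0.29195674]), 'torque': array([-0.00347677, -0.00836814, -0.0205848 ]), 'width': 0.08569229991751989}
scene {'fovy': 55.636382218475475, 'cx': 278.3309666610092, 'cy': 211.96150596998157, 'k1': 0.010590797171765746, 'extrinsics': array([[-0.50924271,  0.86059079, -0.00744064,  0.31957973],
       [ 0.53182084,  0.30787675, -0.78890969, -0.24644178],
       [-0.67663761, -0.40570359, -0.61446411,  1.43925429],
       [ 0.        ,  0.        ,  0.        ,  1.        ]])}
top {'fovy': 50.55119151141763, 'cx': 277.9135252501431, 'cy': 212.3641315800268, 'k1': -0.1442855339761322, 'extrinsics': array([[ 0.02269664, -0.9997159 , -0.00727822, -0.02531202],
       [-0.99762174, -0.02217396, -0.06526232,  0.58967199],
       [ 0.06508239,  0.00874214, -0.9978416 ,  1.51862544],
       [ 0.        ,  0.        ,  0.        ,  1.        ]])}
wrist {'fovy': 65.85450369356242, 'cx': 283.350125846118, 'cy': 207.85074173909504, 'k1': -0.02071904295256568, 'mount': array([[ 5.61242178e-04, -9.58399346e-01, -2.85430165e-01,
         7.28667072e-02],
       [ 9.99999836e-01,  5.70160884e-04,  5.18525011e-05,
         4.18767549e-04],
       [ 1.13045712e-04, -2.85430148e-01,  9.58399509e-01,
        -1.42229154e-01],
       [ 0.00000000e+00,  0.00000000e+00,  0.00000000e+00,
         1.00000000e+00]])}
```

View pics/scene0.png

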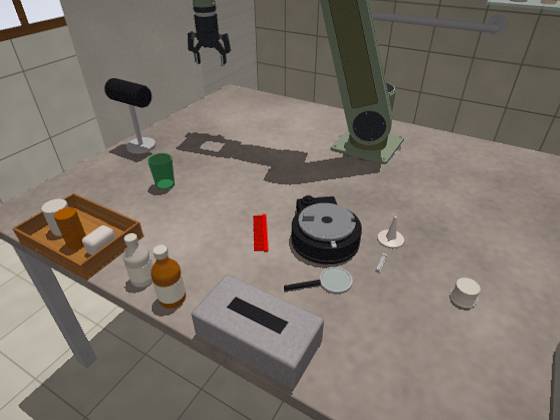

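View pics/top0.png

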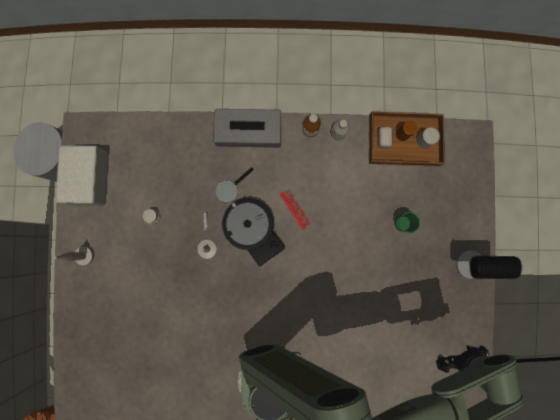

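View pics/wrist0.png

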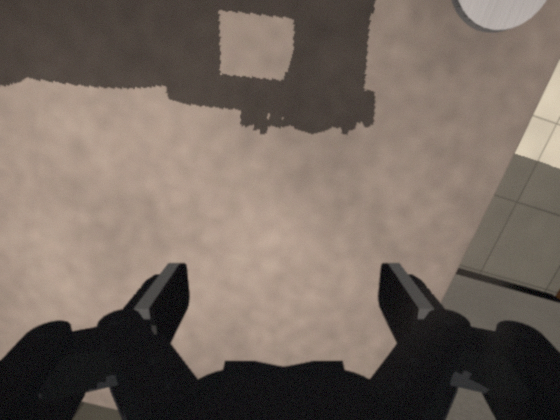

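The scene shows the dispenser near (327,228). In the top view its lid centre is near (248,223), the button lobe is at the lower right, around (268,248), and the gripper is far off at the right. I'll enlarge these areas and write the ray helper.

```bash
cat > h.py <<'E'
import numpy as np, cv2
from scipy.spatial.transform import Rotation as R
from plant import ctrl
def K(f):
    fl=210/np.tan(np.radians(f["fovy"]/2)); return np.array([[fl,0,f["cx"]],[0,fl,f["cy"]],[0,0,1.]])
def D(f): return np.array([f["k1"],0,0,0.])
def w2c(f,s=None):
    if "extrinsics" in f: return np.array(f["extrinsics"])
    T=np.eye(4);T[:3,:3]=R.from_quat(s["ee_rot"]).as_matrix();T[:3,3]=s["eef_pos"]
    return np.linalg.inv(T@np.array(f["mount"]))
def cast(f,px,z,s=None):
    px=np.array(px,float).reshape(-1,1,2)
    n=cv2.undistortPoints(px,K(f),D(f)).reshape(-1,2)
    E=np.linalg.inv(w2c(f,s)); d=np.c_[n,np.ones(len(n))]@E[:3,:3].T; o=E[:3,3]
    return o+d*((z-o[2])/d[:,2])[:,None]
def proj(f,P,s=None):
    E=w2c(f,s); return cv2.projectPoints(np.array(P,float).reshape(-1,1,3),cv2.Rodrigues(E[:3,:3])[0],E[:3,3],K(f),D(f))[0].reshape(-1,2)
def crop(f,x0,y0,w,h,k,name):
    cv2.imwrite(name,cv2.resize(np.ascontiguousarray(f["frame"][y0:y0+h,x0:x0+w,::-1]),None,fx=k,fy=k,interpolation=cv2.INTER_CUBIC))
E
python3 - <<'E'
from h import *
f=ctrl.grab_frame("top"); crop(f,180,160,120,110,5,"pics/t1.png")
g=ctrl.grab_frame("scene"); crop(g,270,180,110,100,6,"pics/s1.png")
print(cast(f,[[248,223],[268,244],[207,249],[227,191],[205,220],[295,210]],0.06))
print(cast(g,[[327,219]],0.07))
E
```

```text
[[ 0.54934018  0.08738944  0.06      ]
 [ 0.48040588  0.01840322  0.06      ]
 [ 0.45852892  0.22350486  0.06      ]
 [ 0.6560869   0.16161722  0.06      ]
 [ 0.5561012   0.23333379  0.06      ]
 [ 0.59668109 -0.0697497   0.06      ]]
[[0.54627237 0.09299803 0.07      ]]
```

```bash
sleep 0
```

```text
(no output)
```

View pics/t1.png

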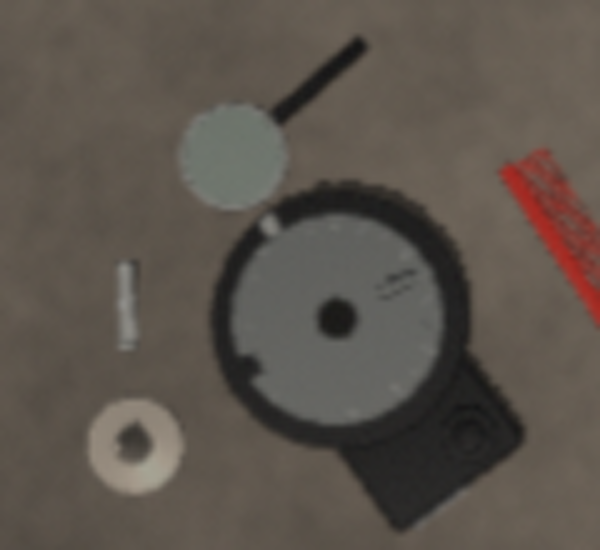

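View pics/s1.png

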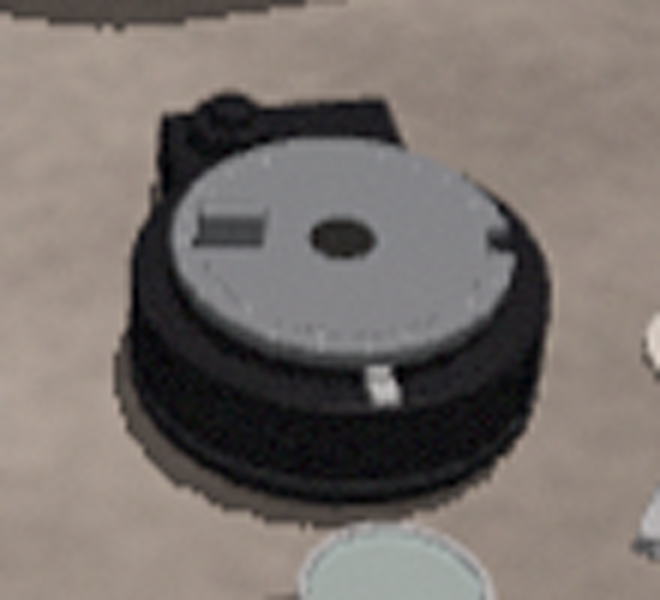

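Top crop: the lid centre is at (337,318), the pin at (270,225), the notch at (248,368) and the rib at (397,284). Going clockwise, the notch has to travel about 83°. I'll move over the lid with the fingers shut and measure from the wrist camera.

```bash
cat >> h.py <<'E'
def plan(x,y,z,yaw):
    s=ctrl.observe(); M=R.from_quat(s["ee_rot"]).as_matrix(); d=M.T@(np.array([x,y,z])-s["eef_pos"])/0.03
    y0=np.degrees(np.arctan2(M[1,0],M[0,0])); t=(y0-yaw+180)%360-180
    print("pos",s["eef_pos"].round(4),"yaw",round(y0,2),"shift",d.round(3),"turn",round(t/10,3),"ft",np.round(s["ft_force"],2),"t",s["time"],"q6",s["joint_positions"][5].round(2))
E
python3 -c "
from h import *
plan(.535,.08,.23,100)"
```

```text
pos [ 0.1637 -0.551   0.2309] yaw 16.55 shift [ 17.854 -16.637   0.044] turn -8.345 ft [-0.39 -0.18 -0.57] t 0.25 q6 -0.02
```

{"op": "play_rows", "data": {
  "moves": [
    [1,2,-1.8,0,-1],
    [1,4,-3.6,0,-2],
    [1,6,-5.4,0,-3],
    [1,7.5,-7,0,-4],
    [1,9,-8.4,0,-5],
    [1,10.5,-9.8,0,-6],
    [1,12,-11.2,0,-7],
    [1,13.5,-12.6,0,-8]
  ]
}}

```text
time: 1.25
eef_pos: [0.4176, -0.1183, 0.2315]
ee_rot: [0.663, 0.748, 0.0, 0.0]
ft_force: [1.1, -0.4, -1.0]
width: 0.0004
```

```bash
python3 -c "
from h import *
plan(.535,.08,.23,150)"
```

```text
pos [ 0.4176 -0.1183  0.2315] yaw 96.87 shift [6.093 4.675 0.053] turn -5.313 ft [ 1.13 -0.4  -1.04] t 1.25 q6 -0.42
```

{"op": "play_rows", "data": {
  "moves": [
    [1,1.4,1.1,0,-1],
    [1,2.8,2.2,0,-2],
    [1,4.2,3.3,0,-3],
    [1,5.4,4.2,0,-4],
    [1,6.1,4.7,0,-5],
    [1,6.1,4.7,0,-5.3],
    [1,6.1,4.7,0,-5.3]
  ]
}}

```text
time: 2.12
eef_pos: [0.5356, 0.0806, 0.2313]
ee_rot: [0.26, 0.966, 0.0, 0.0]
ft_force: [0.2, -0.3, -0.1]
width: 0.0001
```

```bash
python3 -c "
from h import *
plan(.594,.063,.16,209)
f=ctrl.grab_frame('wrist');cv2.imwrite('pics/w1.png',f['frame'][:,:,::-1])"
```

```text
pos [0.5356 0.0806 0.2313] yaw 149.87 shift [-1.977  0.468  2.377] turn -5.913 ft [ 0.25 -0.31 -0.12] t 2.125 q6 -0.92
```

View pics/w1.png

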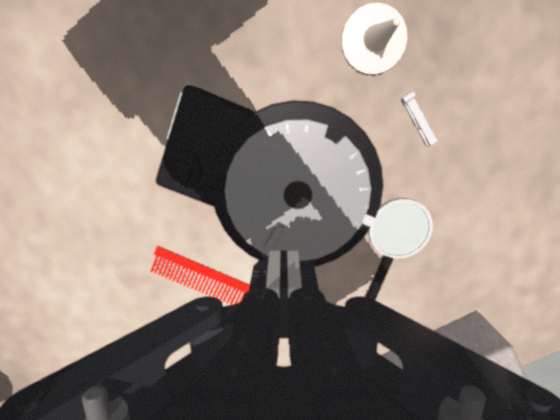

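The wrist view shows the centre pad at (298,194), the notch at (335,130) and the pin at (370,218). The rib is near (272,235), in the shadow. I'll enlarge it and measure.

Run:
```python
from h import *
s=ctrl.observe();f=ctrl.grab_frame('wrist');crop(f,200,90,200,180,4,'pics/w2.png')
g=cv2.cvtColor(f["frame"],cv2.COLOR_RGB2GRAY)
m=(g<45).astype(np.uint8)
n,l,st,c=cv2.connectedComponentsWithStats(m)
k=l[194,298];print("pad",c[k],st[k])
C=cast(f,[c[k]],.070,s)[0];print(C)
for nm,p,z in[("notch",(335,130),.070),("pin",(370,219),.061),("rib",(270,237),.08)]:
    P=cast(f,[p],z,s)[0];d=P-C;print(nm,P.round(4),np.hypot(*d[:2]).round(4),np.degrees(np.arctan2(d[1],d[0])).round(1))
for n in("top","scene"):
    q=ctrl.grab_frame(n); print(n,proj(q,[C]))
```

```text
pad [296.93978495 192.64731183] [285 182  27  25 465]
[0.54476744 0.09013486 0.07      ]
notch [0.5109 0.1492 0.07  ] 0.0681 119.8
pin [0.6083 0.1401 0.061 ] 0.0809 38.2
rib [0.5679 0.0466 0.08  ] 0.0493 -62.1
top [[246.92137576 224.22431542]]
scene [[326.21082116 218.30896893]]
```

View pics/w2.png

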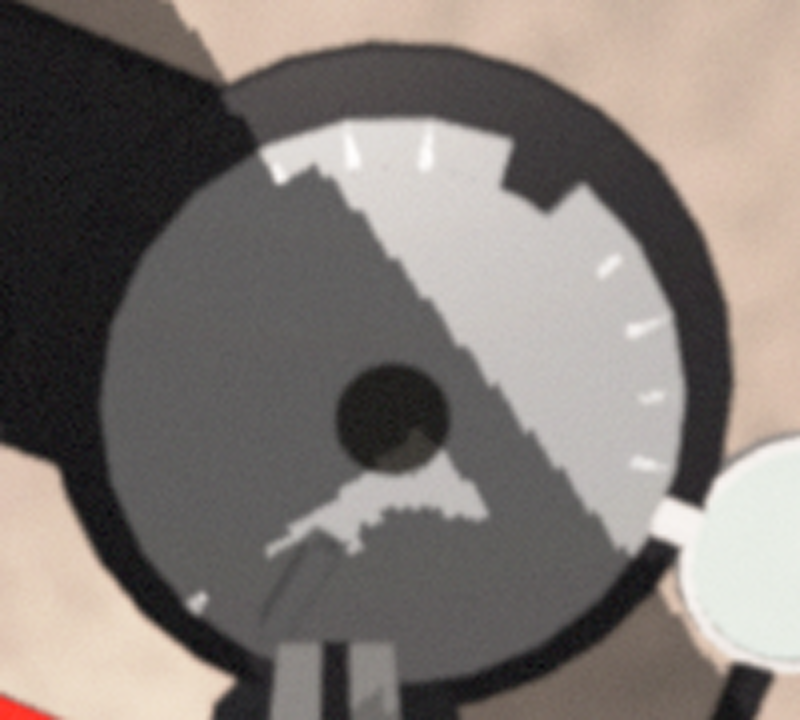

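Run:
```python
from h import *
s=ctrl.observe();f=ctrl.grab_frame('wrist')
u=lambda x,y:(200+(x+.5)/4-.5,90+(y+.5)/4-.5)
C=cast(f,[u(392,418)],.070,s)[0];print(C)
for nm,p,z in[("notch",u(549,162),.070),("n1",u(513,140),.07),("n2",u(585,185),.07),("pin",u(678,521),.059),("pinL",u(655,520),.06),("ribtopend",u(320,545),.086)]:
    P=cast(f,[p],z,s)[0];d=P-C;print(nm,P.round(4),np.hypot(*d[:2]).round(4),np.degrees(np.arctan2(d[1],d[0])).round(1))
f=ctrl.grab_frame('top');u=lambda x,y:(180+(x+.5)/5-.5,160+(y+.5)/5-.5)
C=cast(f,[u(337,318)],.070,s)[0];print("top",C)
for nm,p,z in[("notch",u(248,367),.070),("pin",u(270,225),.059)]:
    P=cast(f,[p],z,s)[0];d=P-C;print(nm,P.round(4),np.hypot(*d[:2]).round(4),np.degrees(np.arctan2(d[1],d[0])).round(1))
C=np.array([.5455,.0895]);a=np.radians(-61)
P=C+.046*np.array([np.cos(a),np.sin(a)])+.028*np.array([-np.sin(a),np.cos(a)]);print(P)
plan(P[0],P[1],.13,209)
```

```text
[0.54654571 0.08961593 0.07      ]
notch [0.512  0.1503 0.07  ] 0.0698 119.6
n1 [0.5036 0.1455 0.07  ] 0.0705 127.6
n2 [0.5208 0.1551 0.07  ] 0.0704 111.5
pin [0.6098 0.1388 0.059 ] 0.0801 37.8
pinL [0.6062 0.1337 0.06  ] 0.0742 36.5
ribtopend [0.561  0.0612 0.086 ] 0.0319 -63.0
top [0.54819769 0.08996322 0.07      ]
notch [0.5141 0.1487 0.07  ] 0.068 120.2
pin [0.6105 0.1379 0.059 ] 0.0786 37.6
[0.59229059 0.06284216]
pos [0.5356 0.08   0.2317] yaw 149.82 shift [-1.917  0.454  3.393] turn -5.918 ft [-0.01 -0.17  0.02] t 2.425 q6 -0.92
```

Measured values:

| Item | Value |
|---|---|
| Lid centre | (0.547, 0.0897) |
| Notch | 119.8°, radius 70 mm (as given) |
| Pin | about 37.5° |
| Rib | -60° |

The wrist and top views agree to 2 mm. The lid needs to turn about -82°. I'll go to the counter-clockwise side of the rib.

{"op": "play_rows", "data": {
  "moves": [
    [1,-0.6,0.15,0,-1],
    [1,-1.2,0.3,0,-2],
    [1,-1.9,0.4,0,-3],
    [1,-1.95,0.4,0.5,-4],
    [1,-1.95,0.4,1.5,-5],
    [1,-1.95,0.4,2.5,-6],
    [1,-1.95,0.4,3.3,-6],
    [1,-1.95,0.4,3.3,-6]
  ]
}}

```text
time: 3.42
eef_pos: [0.591, 0.0606, 0.131]
ee_rot: [-0.257, 0.966, 0.0, -0.002]
ft_force: [-0.0, 0.1, -0.3]
width: -0.0003
```

Run:
```python
from h import *
plan(.594,.063,.077,210)
f=ctrl.grab_frame('wrist');cv2.imwrite('pics/w3.png',f['frame'][:,:,::-1])
g=ctrl.grab_frame('scene');crop(g,270,130,130,140,4,'pics/s3.png')
```

```text
pos [0.591  0.0606 0.131 ] yaw -150.22 shift [-0.133  0.016  1.8  ] turn -0.022 ft [-0.03  0.15 -0.29] t 3.425 q6 -2.01
```

View pics/w3.png

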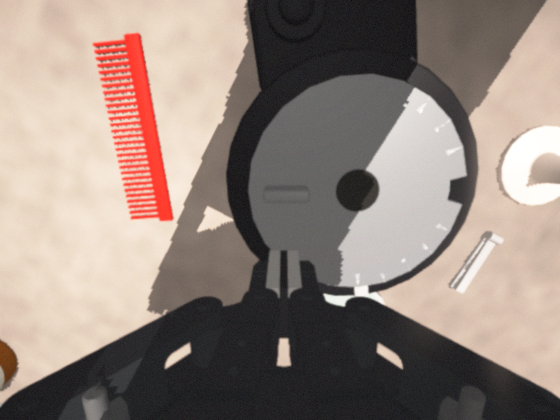

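View pics/s3.png

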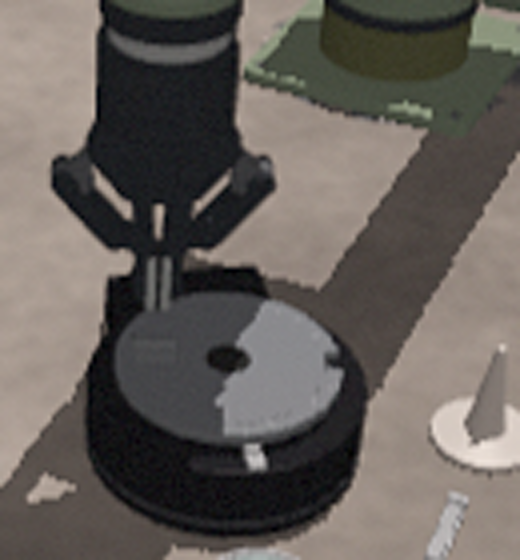

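The wrist view shows the rib at (286,193), square across the push direction, with the fingertips clear of it on the counter-clockwise side. Now I'll lower the fingers beside the rib.

{"op": "play_rows", "data": {
  "moves": [
    [1,-0.1,0,0.6,0],
    [1,-0.1,0,1.2,0],
    [1,-0.1,0,1.6,0],
    [1,-0.1,0,1.75,0],
    [1,-0.1,0,1.75,0]
  ]
}}

```text
time: 4.15
eef_pos: [0.5957, 0.0624, 0.081]
ee_rot: [-0.257, 0.966, -0.0, 0.001]
ft_force: [-0.5, -1.4, 0.4]
width: 0.0001
```

```bash
cat >> h.py <<'E'
C=np.array([.547,.0897])
def arc(rib,gap=.015,z=.0775,steps=4,d=8):
    # rows for the finger centre trailing the rib centreline by gap
    for i in range(steps+1):
        r=rib-d*i;a=np.radians(r);e=np.array([np.cos(a),np.sin(a)]);t=np.array([-e[1],e[0]])
        P=C+.046*e+gap*t;print(r,end=" ");plan(P[0],P[1],z,r-90)
E
python3 - <<'E'
from h import *
arc(-60,steps=7,d=6)
f=ctrl.grab_frame('wrist');cv2.imwrite('pics/w4.png',f['frame'][:,:,::-1])
E
```

```text
-60 pos [0.5957 0.0624 0.081 ] yaw -150.21 shift [0.451 0.066 0.115] turn -0.021 ft [-0.54 -1.36  0.37] t 4.15 q6 -2.01
-66 pos [0.5957 0.0624 0.081 ] yaw -150.21 shift [0.614 0.021 0.115] turn 0.579 ft [-0.54 -1.36  0.37] t 4.15 q6 -2.01
-72 pos [0.5957 0.0624 0.081 ] yaw -150.21 shift [ 0.78  -0.006  0.115] turn 1.179 ft [-0.54 -1.36  0.37] t 4.15 q6 -2.01
-78 pos [0.5957 0.0624 0.081 ] yaw -150.21 shift [ 0.949 -0.016  0.115] turn 1.779 ft [-0.54 -1.36  0.37] t 4.15 q6 -2.01
-84 pos [0.5957 0.0624 0.081 ] yaw -150.21 shift [ 1.117 -0.007  0.114] turn 2.379 ft [-0.54 -1.36  0.37] t 4.15 q6 -2.01
-90 pos [0.5957 0.0624 0.081 ] yaw -150.21 shift [1.284 0.018 0.114] turn 2.979 ft [-0.54 -1.36  0.37] t 4.15 q6 -2.01
-96 pos [0.5957 0.0624 0.081 ] yaw -150.21 shift [1.448 0.061 0.113] turn 3.579 ft [-0.54 -1.36  0.37] t 4.15 q6 -2.01
-102 pos [0.5957 0.0624 0.081 ] yaw -150.21 shift [1.605 0.121 0.113] turn 4.179 ft [-0.54 -1.36  0.37] t 4.15 q6 -2.01
```

View pics/w4.png

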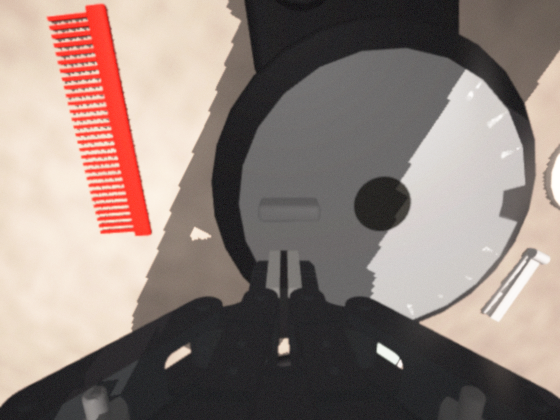

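The wrist view shows the fingertips at (283,252) just behind the rib, which is centred at (289,210). Next comes the first part of the arc, turning the tool with the lid.

{"op": "play_rows", "data": {
  "moves": [
    [1,0.2,0.05,0.1,0],
    [1,0.45,0.05,0.1,0],
    [1,0.6,0.02,0.1,0.6],
    [1,0.78,0,0.1,1.2],
    [1,0.95,-0.02,0.1,1.8],
    [1,1.12,0,0.1,2.4],
    [1,1.28,0.02,0.1,3],
    [1,1.28,0.02,0.1,3]
  ]
}}

```text
time: 5.2
eef_pos: [0.5619, 0.0435, 0.0786]
ee_rot: [0.001, 1.0, 0.0, 0.002]
ft_force: [0.6, -0.3, -0.6]
width: 0.0002
```

Run:
```python
from h import *
arc(-90,steps=7,d=6)
f=ctrl.grab_frame('wrist');cv2.imwrite('pics/w5.png',f['frame'][:,:,::-1])
```

```text
-90 pos [0.5619 0.0435 0.0786] yaw 179.84 shift [-0.004  0.006  0.036] turn -0.016 ft [ 0.58 -0.34 -0.59] t 5.2 q6 -1.51
-96 pos [0.5619 0.0435 0.0786] yaw 179.84 shift [ 0.159 -0.038  0.036] turn 0.584 ft [ 0.58 -0.34 -0.59] t 5.2 q6 -1.51
-102 pos [0.5619 0.0435 0.0786] yaw 179.84 shift [ 0.326 -0.065  0.035] turn 1.184 ft [ 0.58 -0.34 -0.59] t 5.2 q6 -1.51
-108 pos [0.5619 0.0435 0.0786] yaw 179.84 shift [ 0.495 -0.075  0.035] turn 1.784 ft [ 0.58 -0.34 -0.59] t 5.2 q6 -1.51
-114 pos [0.5619 0.0435 0.0786] yaw 179.84 shift [ 0.663 -0.066  0.034] turn 2.384 ft [ 0.58 -0.34 -0.59] t 5.2 q6 -1.51
-120 pos [0.5619 0.0435 0.0786] yaw 179.84 shift [ 0.83  -0.041  0.034] turn 2.984 ft [ 0.58 -0.34 -0.59] t 5.2 q6 -1.51
-126 pos [0.5619 0.0435 0.0786] yaw 179.84 shift [0.993 0.002 0.033] turn 3.584 ft [ 0.58 -0.34 -0.59] t 5.2 q6 -1.51
-132 pos [0.5619 0.0435 0.0786] yaw 179.84 shift [1.151 0.062 0.033] turn 4.184 ft [ 0.58 -0.34 -0.59] t 5.2 q6 -1.51
```

View pics/w5.png

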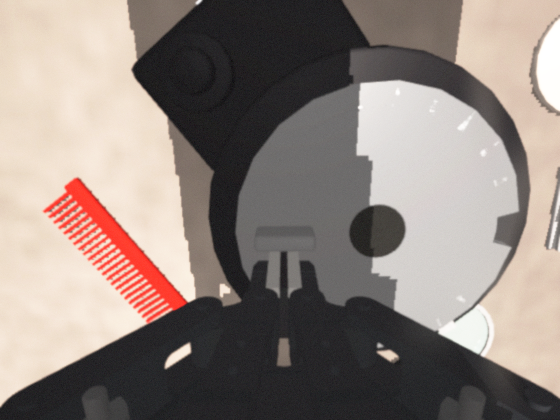

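The rib stays parallel to the fingers, at (285,238), and the notch, at (505,229), has moved with it. I'll carry on along the arc.

{"op": "play_rows", "data": {
  "moves": [
    [1,0.16,-0.04,0.04,0.6],
    [1,0.33,-0.06,0.04,1.2],
    [1,0.5,-0.07,0.04,1.8],
    [1,0.66,-0.06,0.04,2.4],
    [1,0.83,-0.04,0.04,3],
    [1,0.99,0,0.04,3.6],
    [1,1.07,0.03,0.04,3.9],
    [1,1.07,0.03,0.04,3.9]
  ]
}}

```text
time: 6.25
eef_pos: [0.5299, 0.0446, 0.0775]
ee_rot: [0.334, 0.943, 0.001, 0.001]
ft_force: [0.1, -0.2, 1.2]
width: -0.0001
```

Run:
```python
from h import *
arc(-129,steps=7,d=3)
f=ctrl.grab_frame('wrist');cv2.imwrite('pics/w6.png',f['frame'][:,:,::-1])
crop(f,360,120,200,200,4,'pics/w6z.png')
```

```text
-129 pos [0.5299 0.0446 0.0775] yaw 140.98 shift [ 0.002 -0.007 -0.001] turn -0.002 ft [ 0.12 -0.17  1.23] t 6.25 q6 -0.83
-132 pos [0.5299 0.0446 0.0775] yaw 140.98 shift [ 0.083 -0.031 -0.001] turn 0.298 ft [ 0.12 -0.17  1.23] t 6.25 q6 -0.83
-135 pos [0.5299 0.0446 0.0775] yaw 140.98 shift [ 0.165 -0.051 -0.001] turn 0.598 ft [ 0.12 -0.17  1.23] t 6.25 q6 -0.83
-138 pos [0.5299 0.0446 0.0775] yaw 140.98 shift [ 0.248 -0.066 -0.001] turn 0.898 ft [ 0.12 -0.17  1.23] t 6.25 q6 -0.83
-141 pos [0.5299 0.0446 0.0775] yaw 140.98 shift [ 0.332 -0.078 -0.001] turn 1.198 ft [ 0.12 -0.17  1.23] t 6.25 q6 -0.83
-144 pos [0.5299 0.0446 0.0775] yaw 140.98 shift [ 0.416 -0.084 -0.002] turn 1.498 ft [ 0.12 -0.17  1.23] t 6.25 q6 -0.83
-147 pos [0.5299 0.0446 0.0775] yaw 140.98 shift [ 0.501 -0.087 -0.002] turn 1.798 ft [ 0.12 -0.17  1.23] t 6.25 q6 -0.83
-150 pos [0.5299 0.0446 0.0775] yaw 140.98 shift [ 0.585 -0.085 -0.002] turn 2.098 ft [ 0.12 -0.17  1.23] t 6.25 q6 -0.83
```

View pics/w6.png

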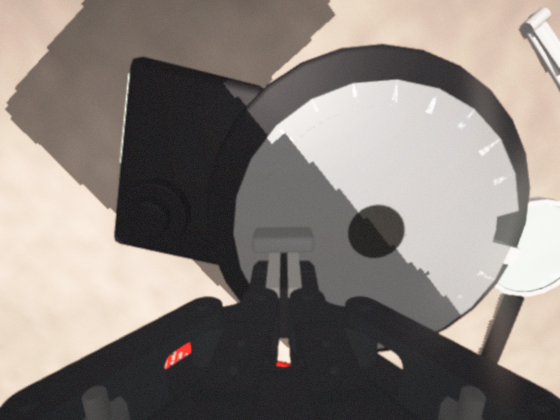

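View pics/w6z.png

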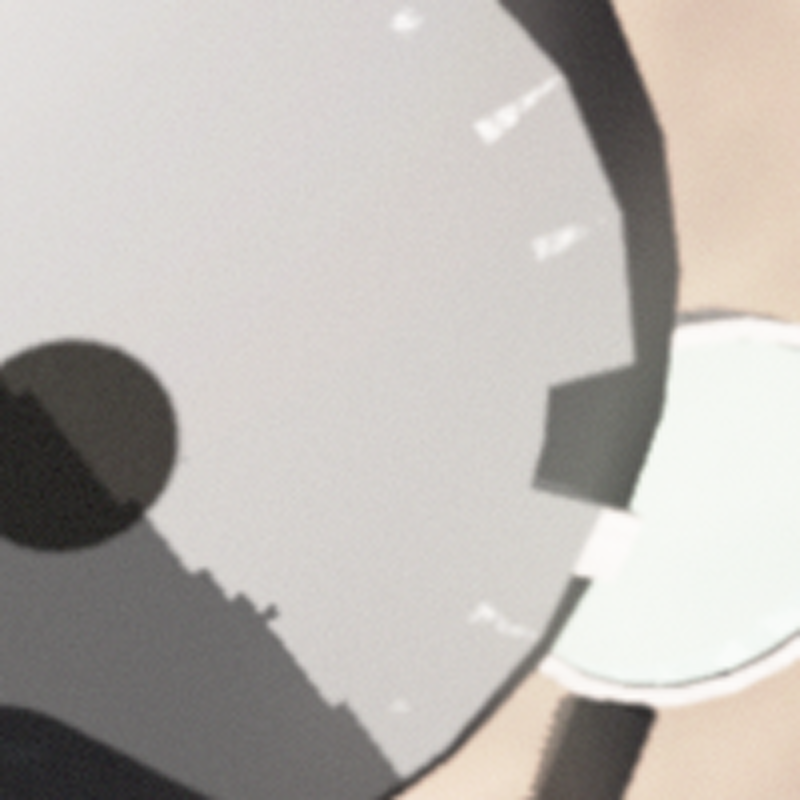

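```bash
cat >> h.py <<'E'
def meas(s,f,cen,n1,n2,pin,pz=.0575,zt=.07):
    A=cast(f,[cen,n1,n2],zt,s);P=cast(f,[pin],pz,s)[0];print("C",A[0])
    an=lambda p:np.degrees(np.arctan2(*(p-A[0])[[1,0]]));ra=lambda p:np.hypot(*(p-A[0])[:2])
    print("n",an(A[1]),ra(A[1]),an(A[2]),ra(A[2]),"mid",an((A[1]+A[2])/2),"pin",an(P),ra(P),"to go (cw)",an((A[1]+A[2])/2)-an(P))
E
python3 - <<'E'
from h import *
s=ctrl.observe();f=ctrl.grab_frame('wrist')
u=lambda x,y:(360+(x+.5)/4-.5,120+(y+.5)/4-.5)
meas(s,f,(376,231),u(634,362),u(632,512),u(606,545))
E
```

```text
C [0.54647915 0.09004136 0.07      ]
n 59.82039698158964 0.06990812979832237 43.84083738062135 0.0736410098164687 mid 51.62149301579408 pin 37.273710514677376 0.08277285641086209 to go (cw) 14.347782501116704
```

There are about 14° left: the notch is at 51.5° and the pin at 37.3°, consistent with the finger path. I'll finish the turn gently.

{"op": "play_rows", "data": {
  "moves": [
    [1,0.08,-0.03,0,0.3],
    [1,0.16,-0.05,0,0.6],
    [1,0.25,-0.07,0,0.9],
    [1,0.33,-0.08,0,1.2],
    [1,0.36,-0.08,0,1.3],
    [1,0.36,-0.08,0,1.3]
  ]
}}

```text
time: 7.1
eef_pos: [0.5201, 0.0496, 0.0773]
ee_rot: [0.438, 0.899, 0.001, 0.001]
ft_force: [0.9, -1.2, 1.2]
width: -0.0001
```

Run:
```python
from h import *
arc(-142,steps=1,d=2)
f=ctrl.grab_frame('wrist');cv2.imwrite('pics/w7.png',f['frame'][:,:,::-1])
crop(f,360,120,200,200,4,'pics/w7z.png')
f=ctrl.grab_frame('scene');crop(f,270,130,130,140,4,'pics/s7.png')
```

```text
-142 pos [0.5201 0.0496 0.0773] yaw 128.02 shift [ 0.002 -0.004 -0.006] turn 0.002 ft [ 0.88 -1.18  1.16] t 7.1 q6 -0.59
-144 pos [0.5201 0.0496 0.0773] yaw 128.02 shift [ 0.055 -0.021 -0.006] turn 0.202 ft [ 0.88 -1.18  1.16] t 7.1 q6 -0.59
```

View pics/w7z.png

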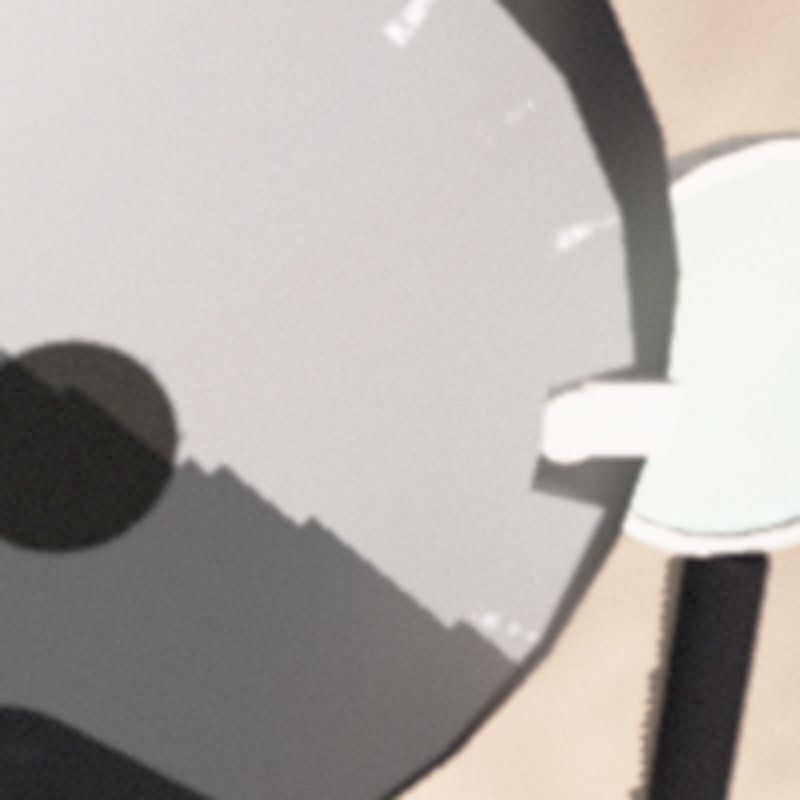

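View pics/s7.png

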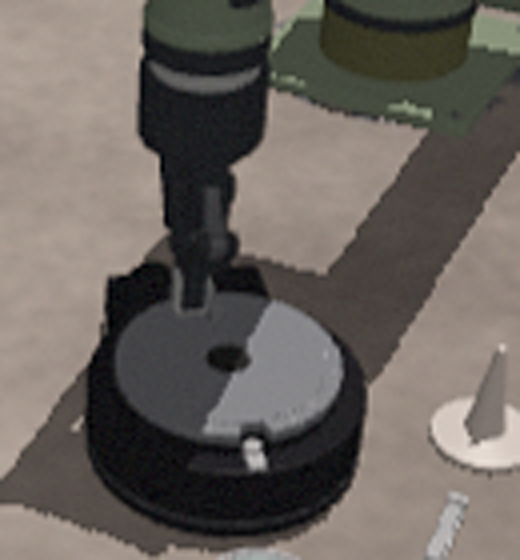

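Run:
```python
from h import *
s=ctrl.observe();f=ctrl.grab_frame('wrist')
u=lambda x,y:(360+(x+.5)/4-.5,120+(y+.5)/4-.5)
meas(s,f,(376,231),u(634,362),u(604,507),u(582,424),.061)
meas(s,f,(376,231),u(550,388),u(534,489),u(660,419),.057)
```

```text
C [0.546458   0.09020127 0.07      ]
n 46.83383468888178 0.06988225589895235 31.04824554138413 0.0697673425652467 mid 38.94757624828069 pin 37.55591583796382 0.07080710774292183 to go (cw) 1.3916604103168666
C [0.546458   0.09020127 0.07      ]
n 45.12533234066266 0.05966641495890644 32.3088667453357 0.06003819572384284 mid 38.697113330310955 pin 37.11470253204297 0.08438515557965126 to go (cw) 1.5824107982679863
```

Both pairs of edges give about 1.4° still to go, clockwise. The tolerance is 3.4°, but a small nudge will centre it.

{"op": "play_rows", "data": {
  "moves": [
    [1,0.02,-0.01,0,0.07],
    [1,0.04,-0.02,0,0.14],
    [1,0.04,-0.02,0,0.14],
    [1,0.04,-0.02,0,0.14]
  ]
}}

```text
time: 7.75
eef_pos: [0.519, 0.0503, 0.0773]
ee_rot: [0.449, 0.893, 0.001, 0.001]
ft_force: [0.9, -0.4, -0.2]
width: -0.0003
```

Run:
```python
from h import *
arc(-143.4,steps=0)
f=ctrl.grab_frame('wrist')
crop(f,360,120,200,200,4,'pics/w8z.png')
```

```text
-143.4 pos [0.519  0.0503 0.0773] yaw 126.59 shift [-0.    -0.001 -0.006] turn -0.001 ft [ 0.87 -0.4  -0.16] t 7.75 q6 -0.57
```

View pics/w8z.png

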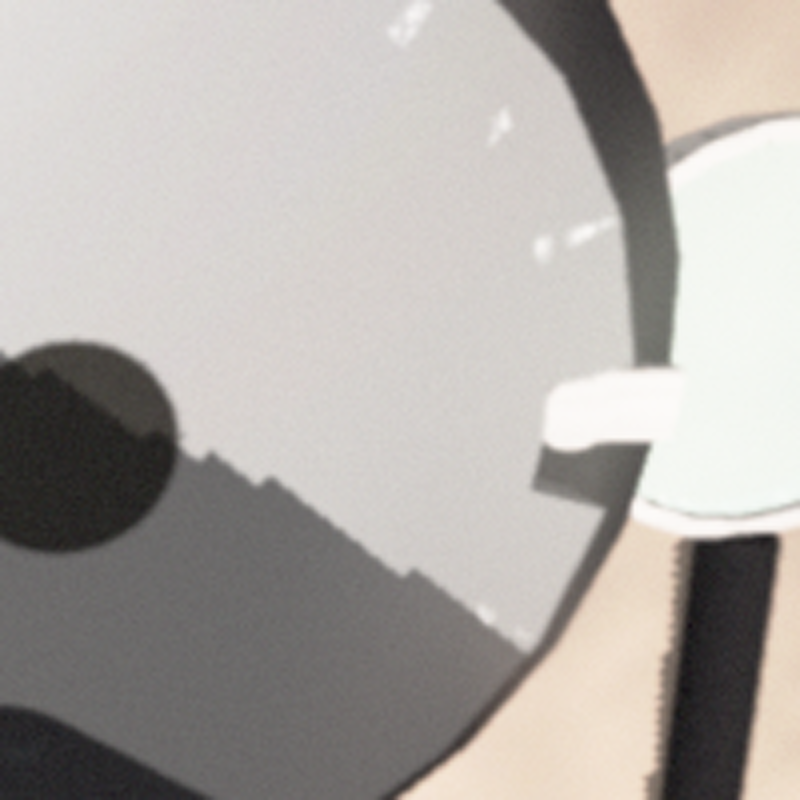

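Run:
```python
from h import *
s=ctrl.observe();f=ctrl.grab_frame('wrist')
u=lambda x,y:(360+(x+.5)/4-.5,120+(y+.5)/4-.5)
meas(s,f,(376,231),u(634,362),u(604,507),u(582,412),.061)
meas(s,f,(376,231),u(550,388),u(534,489),u(660,406),.057)
# back off along -x 15mm then up, then over the centre
plan(.5465,.0897,.11,126.6)
```

```text
C [0.546381   0.09016274 0.07      ]
n 45.41414159070311 0.06991467899231166 29.63012195081138 0.06980165314680668 mid 37.52855682817221 pin 37.49187740248209 0.07051322471841927 to go (cw) 0.03667942569012439
C [0.546381   0.09016274 0.07      ]
n 43.7057594299461 0.059693094305291905 30.890584780013587 0.06006646126564009 mid 37.278111867904784 pin 36.95622332256437 0.08401452419787879 to go (cw) 0.3218885453404141
pos [0.519  0.0502 0.0773] yaw 126.59 shift [ 0.509  1.523 -1.084] turn -0.001 ft [ 1.96 -0.61 -0.57] t 7.85 q6 -0.57
```

The residual is within 0.3°. I'll back off from the rib, rise, then go over the centre.

{"op": "play_rows", "data": {
  "moves": [
    [1,-0.2,0,0,0],
    [1,-0.4,0,-0.2,0],
    [1,-0.4,0,-0.8,0],
    [1,-0.4,0,-1.5,0],
    [1,-0.1,0.5,-1.6,0],
    [1,0.3,1.1,-1.6,0],
    [1,0.5,1.52,-1.6,0],
    [1,0.5,1.52,-1.6,0]
  ]
}}

```text
time: 8.85
eef_pos: [0.5467, 0.0908, 0.1245]
ee_rot: [0.448, 0.894, 0.001, 0.001]
ft_force: [-0.1, -0.2, 0.1]
width: -0.0001
```

Run:
```python
from h import *
plan(.5465,.0897,.075,126.6)
f=ctrl.grab_frame('wrist')
cv2.imwrite('pics/w9.png',f['frame'][:,:,::-1])
f=ctrl.grab_frame('scene');crop(f,270,160,130,110,5,'pics/s9.png')
```

```text
pos [0.5467 0.0908 0.1245] yaw 126.72 shift [-0.023 -0.03   1.652] turn 0.012 ft [-0.15 -0.17  0.06] t 8.85 q6 -0.5
```

View pics/w9.png

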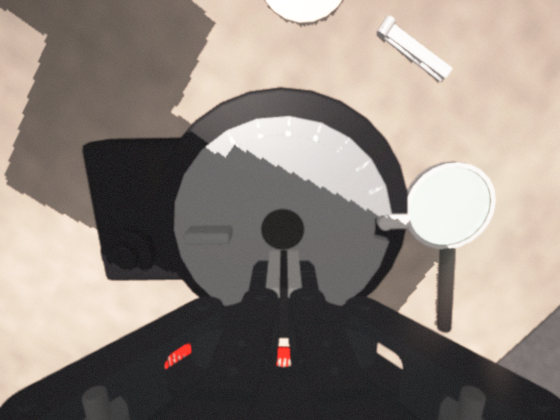

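View pics/s9.png

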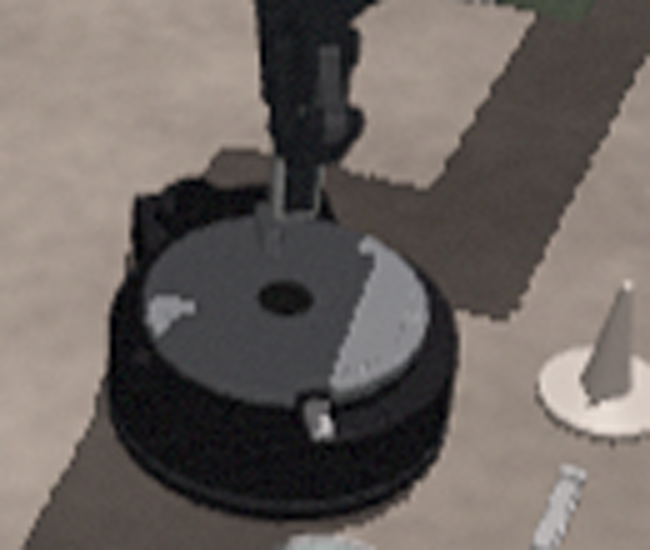

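The fingers are over the pad and the pin lies in the notch: wrist (385,223), scene crop (318,415). I'll lower to just above the lid first.

{"op": "play_rows", "data": {
  "moves": [
    [1,0,0,0.6,0],
    [1,-0.02,-0.03,1.2,0],
    [1,-0.02,-0.03,1.6,0],
    [1,-0.02,-0.03,1.7,0],
    [1,-0.02,-0.03,1.75,0],
    [1,-0.02,-0.03,1.8,0],
    [1,-0.02,-0.03,1.85,0],
    [1,-0.02,-0.03,1.85,0]
  ]
}}

```text
time: 9.95
eef_pos: [0.5461, 0.0887, 0.0696]
ee_rot: [0.449, 0.894, 0.001, 0.001]
ft_force: [-0.1, 0.5, 1.4]
width: -0.0003
```

{"op": "play_rows", "data": {
  "moves": [
    [1,0,0,0.04,0],
    [1,0,0,0.08,0],
    [1,0,0,0.12,0],
    [1,0,0,0.16,0],
    [1,0,0,0.2,0],
    [1,0,0,0.2,0]
  ]
}}

```text
time: 10.7
eef_pos: [0.5462, 0.0887, 0.0634]
ee_rot: [0.449, 0.894, 0.001, 0.001]
ft_force: [0.0, 0.8, 1.5]
width: 0.0003
```

{"op": "play_rows", "data": {
  "moves": [
    [1,0,0,0.03,0],
    [1,0,0,0.06,0],
    [1,0,0,0.06,0]
  ]
}}

```text
time: 11.08
eef_pos: [0.5463, 0.0887, 0.0629]
ee_rot: [0.449, 0.894, 0.001, 0.001]
ft_force: [-3.1, -0.1, 11.9]
width: -0.0003
```

Run:
```python
from h import *
s=ctrl.observe();print(s["eef_pos"],s["ft_force"])
f=ctrl.grab_frame('scene');crop(f,270,160,130,110,5,'pics/s10.png')
```

```text
[0.54625414 0.08869315 0.06293223] [-3.09042284 -0.05759705 11.91685747]
```

View pics/s10.png

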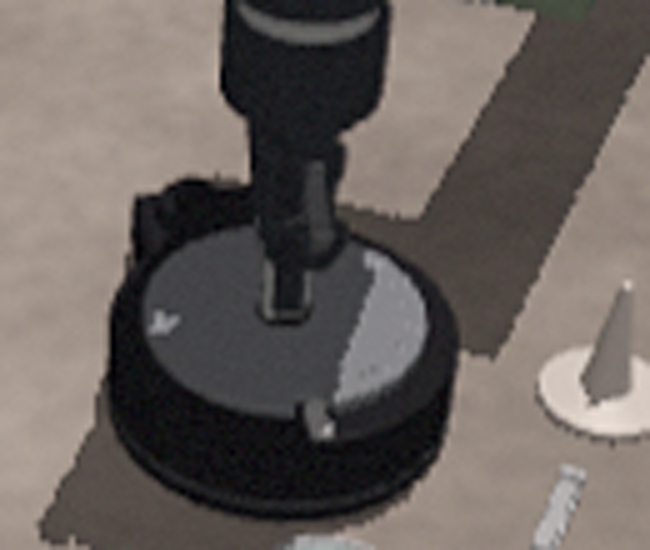

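The force jumps to 12 N at z = 63 mm, which is the seated height, and the lid is visibly lower. I'll press a bit harder to be sure, then ease off.

{"op": "play_rows", "data": {
  "moves": [
    [1,0,0,0.05,0],
    [1,0,0,0.09,0],
    [1,0,0,0.09,0],
    [1,0,0,0.09,0]
  ]
}}

```text
time: 11.62
eef_pos: [0.5463, 0.0887, 0.0628]
ee_rot: [0.449, 0.894, 0.001, 0.002]
ft_force: [-5.7, -1.9, 21.5]
width: 0.0002
```

It's against a hard stop: 21 N with 0.1 mm of movement. I'll come straight up.

{"op": "play_rows", "data": {
  "moves": [
    [1,0,0,-0.1,0],
    [1,0,0,-0.5,0],
    [1,0,0,-1.5,0],
    [1,0,0,-3,0],
    [1,0,0,-4.5,0],
    [1,-0.5,0,-5.5,0],
    [1,-1,0,-5.5,0],
    [1,-1,0,-5.5,0]
  ]
}}

```text
time: 12.62
eef_pos: [0.5634, 0.0638, 0.2266]
ee_rot: [0.45, 0.893, 0.001, 0.001]
ft_force: [-0.3, 0.0, 0.3]
width: -0.0001
```

Run:
```python
from h import *
s=ctrl.observe();print(s["time"],s["eef_pos"],s["ft_force"])
f=ctrl.grab_frame('wrist');cv2.imwrite('pics/w11.png',f['frame'][:,:,::-1])
f=ctrl.grab_frame('scene');crop(f,270,160,130,110,5,'pics/s11.png')
f=ctrl.grab_frame('top');crop(f,130,160,180,110,4,'pics/t11.png')
```

```text
12.625 [0.56337232 0.06377223 0.22663368] [-0.27074894  0.04312911  0.29625179]
```

View pics/w11.png

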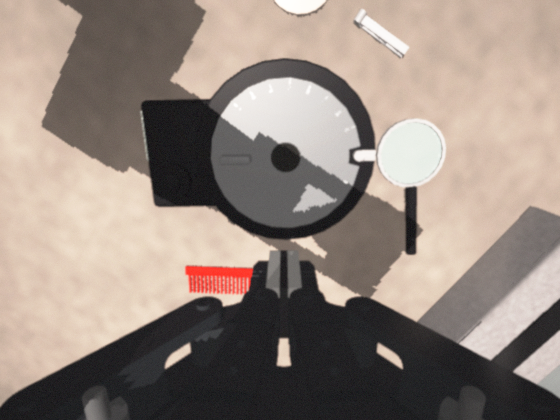

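View pics/s11.png

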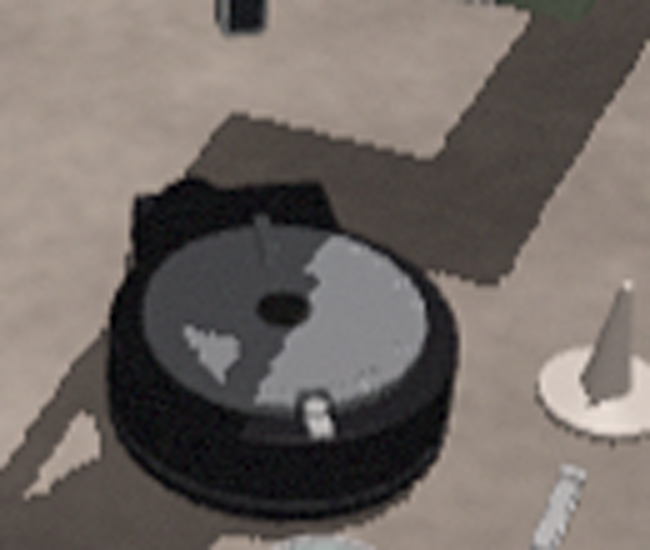

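View pics/t11.png

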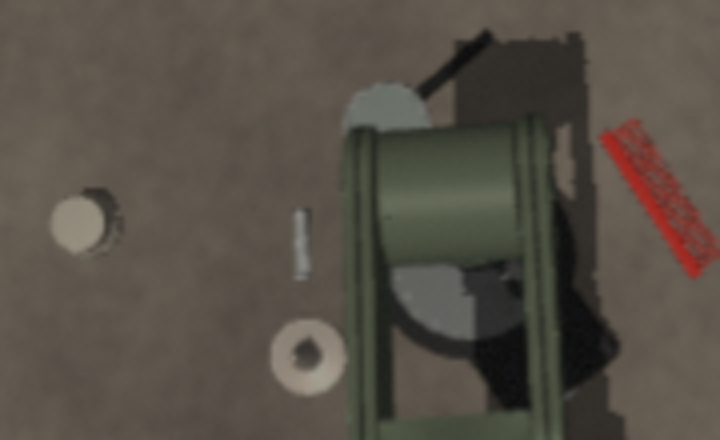

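The lid stands lower and level in the scene view. In the wrist view the pin at (360,156) is in the notch, and the other things stand where they did. One last height check, then I'll hand in.

Run:
```python
from h import *
f=ctrl.grab_frame('scene')
print(proj(f,[[.5465,.0897,.070],[.5465,.0897,.063]]),"seen",270+283.5/5-.4,160+309.5/5-.4)
print(ctrl.observe()["qd"].round(3)); print(ctrl.finish_job())
```

```text
[[325.75367207 218.63196162]
 [325.56944186 220.81377256]] seen 326.3 221.5
[ 0.003 -0.004 -0.008  0.     0.001  0.   ]
the job is handed in; nothing more can be done
None
```

The lid's notch is over the pin and the lid is pressed fully down. I handed the job in at about 12.8 s of the 48 s allowed; no verdict is reported.

With the fingers shut, I pushed the rib about 83° clockwise. I then backed off, pressed the lid down at its centre pad, and came away to 0.23 m height.

- **Alignment:** before pressing, the notch was within 0.3° of the pin; about 3.4° is allowed.
- **Seating:** the press met a hard stop at 62.8 mm with 21 N, against a seated height of 63 mm. In the scene view the pad's centre then matched the seated height, not the start height, to within about 1 pixel. The two heights are only about 2 pixels apart.
- **Force:** the readings while the lid travelled down were only about 1.5 N, below the 5 N stated. I did not find out why, but the jump at the stop and the pictures both show it seated.
- **Other things:** the gripper did not go near the button, and nothing else looked moved in the last pictures. I judged that by eye, and the tumbler was not in those pictures. The last top view was partly hidden by the arm.

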